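# Sweep loose hardware off a sensor shelf

## Task

Clear the basalt shelf for the next sensor: with your fingers, sweep the two loose hex nuts and the two loose copper washers along the stone and over the shelf's end into the orange parts tray. Do it by pushing; do not pick any of them up. Leave the brass bubble level, the white porcelain standoff and the steel locking collar standing where they are.

Things in the scene. Friction and masses are not known exactly. Their poses are not given: they have to be found in the camera images.
- shelf: Fixed slab of honed dark basalt, 330 mm (its x) by 320 mm (its y) by 40 mm thick; origin at the centre of its underside, z up, x away from the robot (turned up to 0.15 rad); its ends are at y = +160 and -160 mm. The loose hardware starts in two strips, at x about -72 and +72 mm (each 20 mm wide), up to 112 mm either way in y.
- sleeve (a point): Middle of the pale blue plastic thermal sleeve, a tube 36 mm in diameter and 120 mm long (132 mm over the brass probe ends) that lies along the shelf's y by its far edge (shelf x = 142 mm), held by a steel spring clip around its middle; fixed to the shelf, its top (with the clip lips) 40 mm above the stone.
- tray: Fixed orange open-topped parts tray, 250 mm (its x) by 100 mm (its y) by 34 mm high, walls and floor 3 mm; origin at the centre of its underside, axes parallel to the shelf's. Its long side stands against one end of the shelf (shelf y = +212 or -212 mm, 2 mm gap), its rim 6 mm below the shelf's top, so that parts pushed over the end fall in.
- case: Fixed closed flat instrument case, black and grey, 250 by 100 by 36 mm high, against the shelf's other end; origin at the centre of its underside. Not part of the job.
- nut_1: Loose steel hex nut, 19 mm across flats (22 mm across corners), 10 mm thick, 17 g, lying flat on the shelf; origin at the centre of its underside.
- nut_2: A second nut just like nut_1.
- washer_1: Loose thick copper washer, 28 mm in diameter with a 13 mm hole, 6 mm thick, 26 g, lying flat on the shelf; origin at the centre of its underside.
- washer_2: A second washer just like washer_1.
- level: Round brass bubble level, 40 mm in diameter, 16 mm high, 120 g, loose, standing on the shelf's middle line (shelf x about 0) between the strips of hardware; origin at the centre of its underside.
- standoff: White ribbed porcelain standoff, 30 mm in diameter, 50 mm high with its steel stud, 60 g, loose, upright by the shelf's near edge (shelf x about -144 mm); origin at the centre of its underside. It falls over easily.
- collar: Steel locking collar, a ring 36 mm in outer diameter, 20 mm bore, 14 mm high, 75 g, loose, lying flat by the shelf's near edge (shelf x about -144 mm); origin at the centre of its underside.

How it is judged:
By the outcome, as a careful person would: the job done as asked, in the order asked, and still so for the second after the job is handed in, with the robot touching nothing.
It also fails if it takes over 58 s, if anything falls off the work surface, if the arm or the gripper's body presses on something with over 40 N, if the wrist force passes 120 N, or if a joint passes its speed limit or range.

## Robot

A 6-joint arm with a two-finger parallel gripper is mounted at the origin on the work surface. World frame = base frame: x ahead of the robot, y to its left, z up, the work surface at z = 0. Lengths are in m, angles in rad, forces in N, time in s.
With the tool pointing down it reaches from about 0.425 to 0.95 m from the base axis. Payload 3.5 kg.
Tool frame: the origin (TCP) lies midway between the tips of the shut fingers; the grasp point (between the pads) lies 19 mm behind it; z points along the fingers, y is the line along which they close (so a half turn about z gives the same grasp; the last joint's range is limited). The gripper opens to 85 mm and grips with 20 to 120 N. Pads are 22 mm wide; open, the fingers measure 114 mm over their backs; the gripper's body (76 mm by 85 mm) begins 54 mm behind the grasp point. The pads swing forward as they close: fully open they stand 13 mm farther back than shut.
Start: joints at [1.092, 0.286, 1.577, -0, 1.279, -0.15], TCP at [0.218, 0.639, 0.231] pointing down, gripper open.
Joint ranges: [-2.77, 2.77], [-0.9, 2.22], [0.21, 2.48], [-1.53, 4.67], [0.24, 2.81], [-2.84, 2.84]. Speed limits (rad/s): [2.79, 2.79, 3.14, 3.14, 3.14, 3.14].

## Interface

Orientations are given as a unit quaternion [x, y, z, w].
In Python, from plant import ctrl gives the robot as it stands.
- The arm moves only by the tool move_arm, never from a script. Its argument "plan" is a list of rows, each an object of numbers: "x", "y", "z": the shift along the tool's x, y, z in m; "yaw": the turn about the tool's z in rad; "fingers": the closure, from 0 (fully open) to 1 (shut). In form: [{"x": .., "y": .., "z": .., "yaw": .., "fingers": ..}, ...]. A call has 1 to 5 rows; each row is the pose to reach, as a shift and turn from the pose commanded when the call began, along the tool's axes at that moment; what a row does not reach only later rows make up. A row lasts 1/10 s, in which the tool goes at most 50 mm and 8.59 degrees, less where a joint would pass 70% of its speed; a pose out of reach is approached as far as the arm can. A call with a gripper value outside its range is refused whole. The fingers move at their own pace and stop on an object; "force" is the grip in N (left out, the last holds). Time passes only in rows, so rows that repeat a pose let the fingers close. It gives the time, the measured TCP pose, the force, the opening and the grip force at its end, in the units of the state.
- ctrl.get_state(): the state, without advancing time (a new reading comes with each control period).
- ctrl.read_camera(name): name is "side" or "top" or "wrist"; returns the picture (384x512x3 uint8, red, green, blue); there is no depth.
- ctrl.camera_model(name): a dict with "intrinsics" (3x3 intrinsics, pixels), "distortion" ([k1, k2, p1, p2, k3] as OpenCV has them; the pictures are not rectified), "cam_to_world" (4x4, takes a point from camera to world coordinates); the wrist camera has in their place "tool_from_camera" (4x4, takes a point from camera to tool coordinates, whose origin is the TCP and whose axes are the flange's). Camera axes: x right, y up, looking along -z (the intrinsics and any distortion apply to the point x, -y, -z); pixel columns grow to the right and rows downward; lengths in m; the calibration is good to about 2 mm. A picture is of the moment at which its call begins: read the wrist's pose just before it. camera_model takes no time and is no camera call.
- ctrl.sign_off(): hands the job in; it is judged then, once.
The state is a dict: "time": time; "qpos": joint angles; "dq": joint speeds; "joint_efforts": joint torques, N m; "eef_pos": TCP position; "tcp_rot": TCP orientation; "contact_force": force on the tool from outside, world axes, zero at the start; "wrist_torque": the same for the moment, N m; "opening": opening from 0.0 (shut) to 1.0 (fully open); "finger_force": force on a finger pad.
Only numpy, scipy, OpenCV 4.12 (cv2) and the standard library are available. Lean on these libraries where they do the work, as an engineer would, in place of code of your own. Each camera call takes 0.05 s, during which the arm holds its last target. There are 200 camera calls.

## Working session

There is one attempt and no reset: what is moved stays moved. The work goes in short steps, Python scripts to look and compute and a tool call to move; the robot and the scene stay as the last step left them, time stands still between calls to the robot, and variables do not carry over. Pictures are saved under pics/ and viewed, at most 11 in all, crops included, and the job is handed in when it is done.

Besides the shell and the picture viewer there is one more tool, called after "Request:" by a JSON object that holds its "fn" and its "kwargs", one argument or row to a line. move_arm: Moves the arm, as the interface text tells. Its arguments: {"type":"object","properties":{"plan":{"type":"array"},"force":{"type":"number"}},"required":["plan"]}

```bash
mkdir -p pics
cat > h.py <<'E'
import numpy as np, cv2
from plant import ctrl
def px2w(name,pts,z,T=None):
    m=ctrl.camera_model(name);K=np.array(m["intrinsics"]);d=np.array(m["distortion"],float)
    T=np.array(m["cam_to_world"]) if T is None else T
    u=cv2.undistortPoints(np.array(pts,float).reshape(-1,1,2),K,d)[:,0]
    r=np.c_[u[:,0],-u[:,1],-np.ones(len(u))]@T[:3,:3].T
    o=T[:3,3]; return o+r*((z-o[2])/r[:,2])[:,None]
def w2px(name,P):
    m=ctrl.camera_model(name);K=np.array(m["intrinsics"]);d=np.array(m["distortion"],float)
    T=np.linalg.inv(np.array(m["cam_to_world"]));c=np.array(P)@T[:3,:3].T+T[:3,3]
    return cv2.projectPoints(np.c_[c[:,0],-c[:,1],-c[:,2]],np.zeros(3),np.zeros(3),K,d)[0][:,0]
def snap(name,out,crop=None,s=1):
    im=ctrl.read_camera(name)[:,:,::-1]
    np.save("pics/"+out+".npy",im)
    if crop: x0,y0,x1,y1=crop; im=im[y0:y1,x0:x1]
    cv2.imwrite("pics/"+out+".png",cv2.resize(im,None,fx=s,fy=s,interpolation=cv2.INTER_CUBIC))
E
python3 - <<'E'
from h import *
snap("top","t1",None,1.5);snap("side","s1",None,1.5)
print(ctrl.get_state()); print(ctrl.camera_model("top"))
E
```

```text
{'time': 0.1, 'qpos': array([ 1.09202298e+00,  2.87096310e-01,  1.57805330e+00, -9.99952400e-06,
        1.27857443e+00, -1.50013815e-01]), 'dq': array([-0.00086239, -0.00167429, -0.00435525,  0.00119767, -0.00211305,
        0.00165973]), 'joint_efforts': array([ 8.76234444e-04, -4.07291365e+01, -2.93702173e+01, -1.67611092e-04,
        3.43422551e-03,  2.31165247e-07]), 'eef_pos': array([0.21764167, 0.63831925, 0.23006037]), 'tcp_rot': array([ 1.63638971e-01,  9.86519717e-01, -1.01493685e-03, -3.25002956e-04]), 'contact_force': array([-0.76097944, -0.32396111,  0.10155101]), 'wrist_torque': array([ 0.01602129,  0.00145064, -0.02940457]), 'finger_force': 0.0, 'opening': 1.0030080335182192}
{'intrinsics': array([[348.45990233,   0.        , 257.9873731 ],
       [  0.        , 348.45990233, 192.27658169],
       [  0.        ,   0.        ,   1.        ]]), 'distortion': array([-0.10624062,  0.        ,  0.        ,  0.        ,  0.        ]), 'cam_to_world': array([[-0.02726754,  0.98891731, -0.1459419 ,  0.4441365 ],
       [-0.99932384, -0.03056946, -0.0204298 , -0.00795577],
       [-0.02466475,  0.14528615,  0.98908219,  0.75161993],
       [ 0.        ,  0.        ,  0.        ,  1.        ]])}
```

View pics/t1.png

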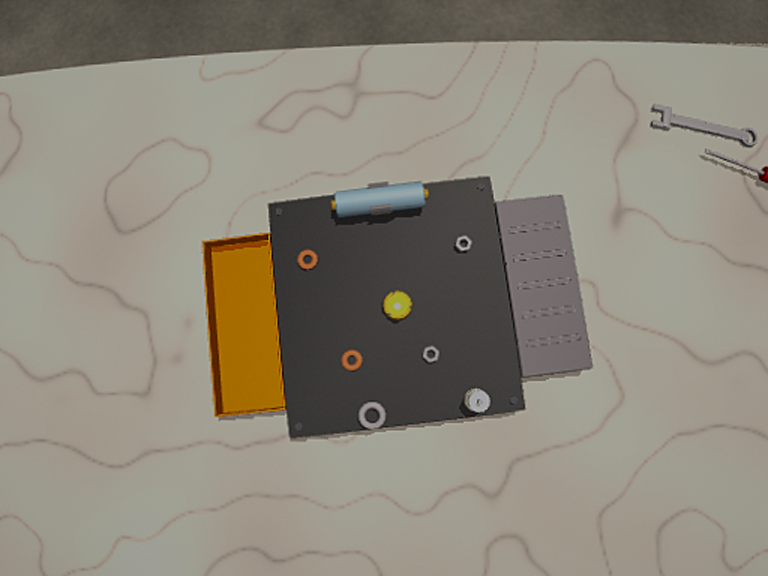

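View pics/s1.png

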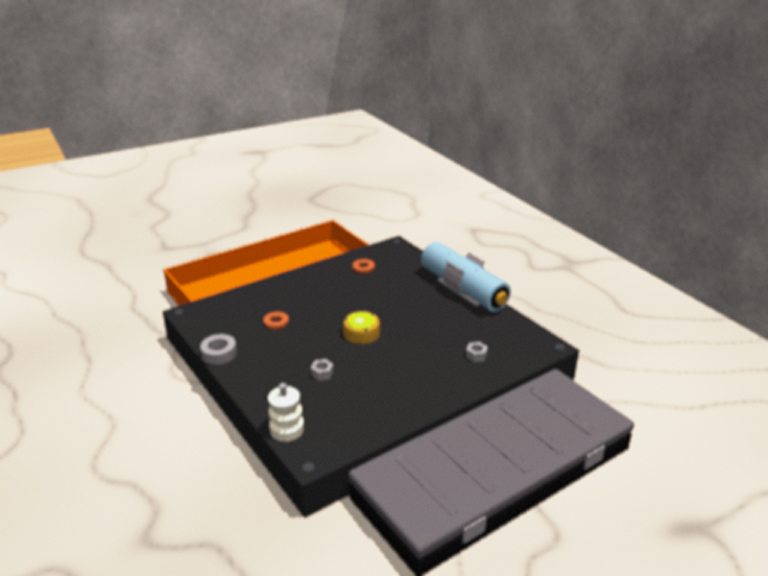

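Top view: tray on the left (+y), sleeve at the far edge. In 768-px coordinates: washers (307,259) and (352,359), nuts (463,243) and (431,354), level (397,305), collar (372,415), standoff (478,400). I'll measure these next.

```bash
cat > meas.py <<'E'
from h import *
c=np.array([[269,203],[490,177],[524,409],[290,438]])/1.5-.17
C=px2w("top",c,.04); print(C.round(4))
print("sides",[np.linalg.norm(C[i]-C[i-1]).round(4) for i in range(4)])
o=C.mean(0); v=(C[0]-C[1])+(C[3]-C[2]); yaw=np.arctan2(-v[0],v[1]); 
print("o",o,"yaw",yaw)
R=np.array([[np.cos(yaw),-np.sin(yaw)],[np.sin(yaw),np.cos(yaw)]])
for n,p,z in [("w far",(307,259),.046),("w near",(352,359.5),.046),("n far",(463,243),.05),("n near",(431,354),.05),("level",(397,305),.056),("collar",(372,415),.054),("standoff",(478,401),.09),("sleeve",(380,199),.076),("tray in",(245,325),.03)]:
    w=px2w("top",np.array([p])/1.5-.17,z)[0]; print(n,w.round(4),((w-o)[:2]@R).round(4))
E
python3 meas.py; python3 -c "
from h import *
print(ctrl.camera_model('wrist')['tool_from_camera'].round(3))
im=np.load('pics/t1.npy');im=im[110:300,125:400];cv2.imwrite('pics/t1c.png',cv2.resize(im,None,fx=2.9,fy=2.9,interpolation=cv2.INTER_CUBIC))"
```

```text
[[ 0.6782  0.1725  0.04  ]
 [ 0.7056 -0.1443  0.04  ]
 [ 0.3805 -0.1721  0.04  ]
 [ 0.3505  0.1429  0.04  ]]
sides [np.float64(0.3291), np.float64(0.318), np.float64(0.3263), np.float64(0.3164)]
o [ 5.28727990e-01 -2.39099147e-04  4.00000000e-02] yaw 0.09068159120779919
w far [0.5932 0.1167 0.046 ] [0.0748 0.1106]
w near [0.4536 0.0566 0.046 ] [-0.0697  0.0634]
n far [ 0.6078 -0.0993  0.05  ] [ 0.0698 -0.1058]
n near [ 0.4579 -0.0494  0.05  ] [-0.075  -0.0425]
level [ 0.5243 -0.0061  0.056 ] [-0.005  -0.0054]
collar [0.3802 0.031  0.054 ] [-0.1451  0.0446]
standoff [ 0.3969 -0.1034  0.09  ] [-0.1406 -0.0908]
sleeve [0.666  0.0124 0.076 ] [0.1379 0.0002]
tray in [0.5053 0.2079 0.03  ] [-0.0045  0.2094]
[[ 0.001  0.953  0.301  0.077]
 [ 1.    -0.001 -0.    -0.   ]
 [-0.     0.301 -0.953 -0.143]
 [ 0.     0.     0.     1.   ]]
```

View pics/t1c.png

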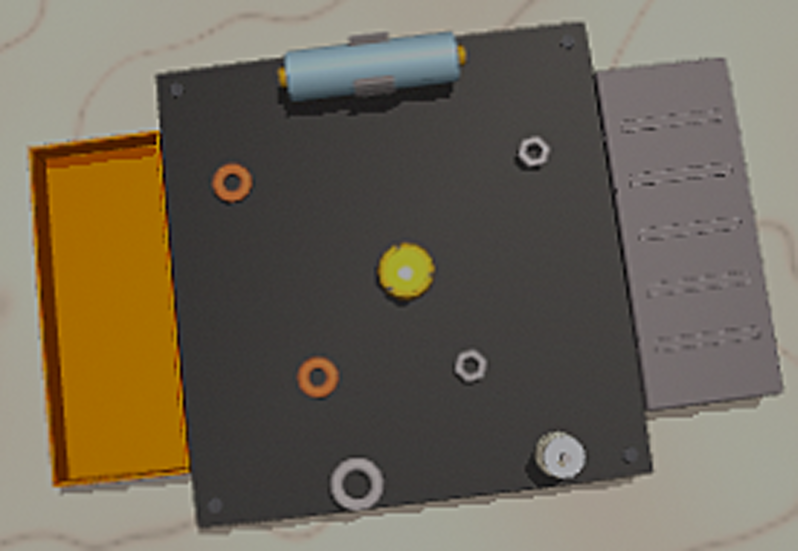

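Request:
{"fn": "move_arm", "kwargs": {
  "plan": [
    {"x": -0.035, "y": -0.026, "yaw": 0.14, "fingers": 0.82},
    {"x": -0.07, "y": -0.052, "yaw": 0.28, "fingers": 0.82},
    {"x": -0.105, "y": -0.078, "yaw": 0.42, "fingers": 0.82},
    {"x": -0.14, "y": -0.104, "yaw": 0.56, "fingers": 0.82},
    {"x": -0.175, "y": -0.13, "yaw": 0.7, "fingers": 0.82}
  ],
  "force": 30
}}

```text
validation failed for argument at $.pl...
```

```bash
cat > st.py <<'E'
from h import *
from scipy.spatial.transform import Rotation as Ro
s=ctrl.get_state();o=np.array([.5287,-.0002]);yw=.0907
R=np.array([[np.cos(yw),-np.sin(yw)],[np.sin(yw),np.cos(yw)]])
M=Ro.from_quat(s["tcp_rot"]).as_matrix();p=s["eef_pos"]
print("t",s["time"],"shelf xy",((p[:2]-o)@R).round(4),"z",p[2].round(4),"F",s["contact_force"].round(1),"op",s["opening"])
a=np.arctan2(M[1,1],M[0,1]); print("yaw still to turn",(a-yw).round(4),"q",s["qpos"].round(2))
def to(x,y,z): return ((o_:=np.r_[o+R@[x,y],z])-p)@M
E
python3 -c "
from st import *
print(to(.073,.07,.09))"
```

```text
t 0.1 shelf xy [-0.2519  0.6641] z 0.2301 F [-0.8 -0.3  0.1] op 1.0030080335182192
yaw still to turn 1.1513 q [ 1.09  0.29  1.58 -0.    1.28 -0.15]
[-0.53876249 -0.4099346   0.14075868]
```

Request:
{"fn": "move_arm", "kwargs": {
  "plan": [
    {"x": -0.035, "y": -0.026, "z": 0.0, "yaw": 0.14, "fingers": 0.82},
    {"x": -0.07, "y": -0.052, "z": 0.0, "yaw": 0.28, "fingers": 0.82},
    {"x": -0.105, "y": -0.078, "z": 0.0, "yaw": 0.42, "fingers": 0.82},
    {"x": -0.14, "y": -0.104, "z": 0.0, "yaw": 0.56, "fingers": 0.82},
    {"x": -0.175, "y": -0.13, "z": 0.0, "yaw": 0.7, "fingers": 0.82}
  ],
  "force": 30
}}

```text
time: 0.6
eef_pos: [0.342, 0.4576, 0.2307]
tcp_rot: [0.494, 0.869, -0.0, -0.0]
contact_force: [0.2, 0.3, 0.1]
opening: 0.179
finger_force: 0.0
```

```bash
python3 -c "
from st import *
print(to(.073,.07,.09))"
```

```text
t 0.6 shelf xy [-0.1445  0.4728] z 0.2307 F [0.2 0.3 0.1] op 0.17948850922325885
yaw still to turn 0.4459 q [ 0.75  0.06  1.84 -0.    1.25  0.21]
[-0.4571657   0.02262111  0.14085188]
```

Request:
{"fn": "move_arm", "kwargs": {
  "plan": [
    {"x": -0.045, "y": 0.002, "z": 0.01, "yaw": 0.12, "fingers": 0.82},
    {"x": -0.09, "y": 0.004, "z": 0.02, "yaw": 0.24, "fingers": 0.82},
    {"x": -0.135, "y": 0.007, "z": 0.03, "yaw": 0.36, "fingers": 0.82},
    {"x": -0.18, "y": 0.009, "z": 0.045, "yaw": 0.446, "fingers": 0.82},
    {"x": -0.225, "y": 0.011, "z": 0.06, "yaw": 0.446, "fingers": 0.82}
  ]
}}

```text
time: 1.1
eef_pos: [0.4676, 0.2705, 0.1707]
tcp_rot: [0.673, 0.74, 0.0, 0.0]
contact_force: [0.7, 1.0, -0.9]
opening: 0.181
finger_force: 0.0
```

```bash
python3 -c "
from st import *
print(to(.075,.07,.07))"
```

```text
t 1.1 shelf xy [-0.0363  0.2752] z 0.1707 F [ 0.7  1.  -0.9] op 0.18108889097848052
yaw still to turn 0.0039 q [0.34 0.05 1.96 0.   1.13 0.24]
[-0.20559918  0.11047119  0.10073856]
```

Request:
{"fn": "move_arm", "kwargs": {
  "plan": [
    {"x": -0.04, "y": 0.022, "z": 0.01, "yaw": 0.004, "fingers": 0.82},
    {"x": -0.08, "y": 0.044, "z": 0.025, "yaw": 0.004, "fingers": 0.82},
    {"x": -0.12, "y": 0.066, "z": 0.04, "yaw": 0.004, "fingers": 0.82},
    {"x": -0.16, "y": 0.088, "z": 0.06, "yaw": 0.004, "fingers": 0.82},
    {"x": -0.205, "y": 0.11, "z": 0.08, "yaw": 0.004, "fingers": 0.82}
  ]
}}

```text
time: 1.6
eef_pos: [0.5948, 0.0802, 0.0917]
tcp_rot: [0.674, 0.739, -0.0, -0.0]
contact_force: [0.9, 0.4, 0.3]
opening: 0.182
finger_force: 0.0
```

Request:
{"fn": "move_arm", "kwargs": {
  "plan": [
    {"x": 0, "y": 0, "z": 0.02, "yaw": 0, "fingers": 0.82},
    {"x": 0, "y": 0, "z": 0.02, "yaw": 0, "fingers": 0.82},
    {"x": 0, "y": 0, "z": 0.02, "yaw": 0, "fingers": 0.82}
  ]
}}

```text
time: 1.9
eef_pos: [0.5934, 0.0821, 0.0721]
tcp_rot: [0.674, 0.739, -0.001, -0.001]
contact_force: [0.9, -0.0, 0.8]
opening: 0.179
finger_force: 0.0
```

```bash
python3 -c "
from st import *
print(to(.075,.07,.0425));snap('top','t2',(125,110,400,300),2.9);snap('wrist','w2')"
```

```text
t 1.9 shelf xy [0.0719 0.0761] z 0.0721 F [ 0.9 -0.   0.8] op 0.17859074371737935
yaw still to turn 0.0014 q [-0.03  0.3   1.87  0.    0.97 -0.12]
[-0.00609198  0.00313969  0.02960789]
```

View pics/w2.png

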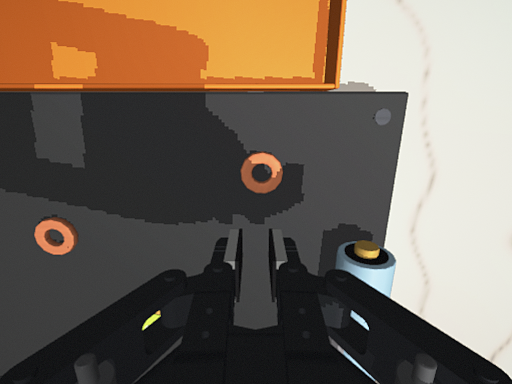

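Wrist view: the far washer at (262,172) sits straight ahead of the finger gap, which is centred near column 257, with the tray beyond. I'll lower and push.

Request:
{"fn": "move_arm", "kwargs": {
  "plan": [
    {"x": -0.004, "y": 0.002, "z": 0.015, "yaw": 0, "fingers": 0.82},
    {"x": -0.004, "y": 0.002, "z": 0.025, "yaw": 0, "fingers": 0.82},
    {"x": -0.004, "y": 0.002, "z": 0.029, "yaw": 0, "fingers": 0.82},
    {"x": -0.004, "y": 0.002, "z": 0.029, "yaw": 0, "fingers": 0.82}
  ]
}}

```text
time: 2.4
eef_pos: [0.5955, 0.0783, 0.0423]
tcp_rot: [0.674, 0.739, -0.001, -0.001]
contact_force: [-0.0, 0.8, -0.6]
opening: 0.181
finger_force: 0.0
```

```bash
python3 -c "
from st import *"
```

```text
t 2.4 shelf xy [0.0737 0.0721] z 0.0423 F [-0.   0.8 -0.6] op 0.18094551902497216
yaw still to turn 0.0016 q [-0.04  0.35  1.88 -0.    0.92 -0.13]
```

Request:
{"fn": "move_arm", "kwargs": {
  "plan": [
    {"x": 0.008, "y": 0, "z": 0, "yaw": 0, "fingers": 0.82},
    {"x": 0.018, "y": 0, "z": 0, "yaw": 0, "fingers": 0.82},
    {"x": 0.03, "y": 0, "z": 0, "yaw": 0, "fingers": 0.82},
    {"x": 0.042, "y": 0, "z": 0, "yaw": 0, "fingers": 0.82},
    {"x": 0.054, "y": 0, "z": 0, "yaw": 0, "fingers": 0.82}
  ]
}}

```text
time: 2.9
eef_pos: [0.5917, 0.1331, 0.0441]
tcp_rot: [0.674, 0.739, 0.0, 0.0]
contact_force: [0.2, 0.3, 0.0]
opening: 0.179
finger_force: 0.4
```

Request:
{"fn": "move_arm", "kwargs": {
  "plan": [
    {"x": 0.012, "y": 0, "z": 0, "yaw": 0, "fingers": 0.82},
    {"x": 0.024, "y": 0, "z": 0, "yaw": 0, "fingers": 0.82},
    {"x": 0.036, "y": 0, "z": 0, "yaw": 0, "fingers": 0.82},
    {"x": 0.048, "y": 0, "z": 0, "yaw": 0, "fingers": 0.82},
    {"x": 0.06, "y": 0, "z": 0, "yaw": 0, "fingers": 0.82}
  ]
}}

```text
time: 3.4
eef_pos: [0.5858, 0.1926, 0.0435]
tcp_rot: [0.674, 0.739, -0.0, -0.0]
contact_force: [0.3, 0.1, 0.4]
opening: 0.18
finger_force: 0.0
```

```bash
python3 -c "
from st import *
snap('wrist','w3')"
```

```text
t 3.4 shelf xy [0.0743 0.1869] z 0.0435 F [0.3 0.1 0.4] op 0.1800255654993785
yaw still to turn 0.0013 q [0.15 0.38 1.84 0.   0.93 0.06]
```

View pics/w3.png

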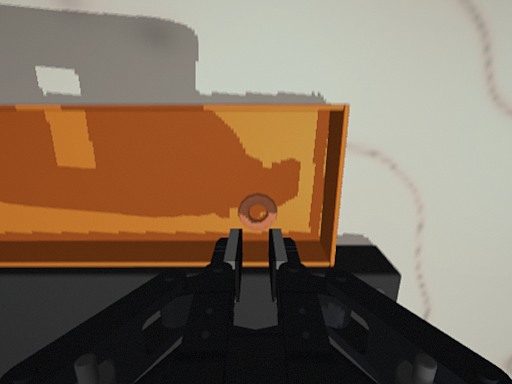

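The far washer lies in the tray at (258,211). Next is the far nut, starting behind it at shelf (0.070, -0.140).

Request:
{"fn": "move_arm", "kwargs": {
  "plan": [
    {"x": 0, "y": 0, "z": -0.03, "yaw": 0, "fingers": 0.82},
    {"x": -0.04, "y": 0, "z": -0.04, "yaw": 0, "fingers": 0.82},
    {"x": -0.085, "y": -0.002, "z": -0.04, "yaw": 0, "fingers": 0.82},
    {"x": -0.13, "y": -0.003, "z": -0.04, "yaw": 0, "fingers": 0.82},
    {"x": -0.175, "y": -0.004, "z": -0.04, "yaw": 0, "fingers": 0.82}
  ]
}}

```text
time: 3.95
eef_pos: [0.5982, 0.0156, 0.084]
tcp_rot: [0.674, 0.739, 0.0, 0.0]
contact_force: [0.5, 0.0, -0.7]
opening: 0.183
finger_force: 0.0
```

Request:
{"fn": "move_arm", "kwargs": {
  "plan": [
    {"x": -0.045, "y": 0, "z": 0, "yaw": 0, "fingers": 0.82},
    {"x": -0.09, "y": 0, "z": 0, "yaw": 0, "fingers": 0.82},
    {"x": -0.13, "y": 0, "z": 0, "yaw": 0, "fingers": 0.82},
    {"x": -0.152, "y": 0, "z": 0.01, "yaw": 0, "fingers": 0.82},
    {"x": -0.152, "y": 0, "z": 0.015, "yaw": 0, "fingers": 0.82}
  ]
}}

```text
time: 4.45
eef_pos: [0.6123, -0.1375, 0.0683]
tcp_rot: [0.675, 0.737, -0.0, 0.0]
contact_force: [-0.0, 0.5, -1.1]
opening: 0.179
finger_force: 0.0
```

```bash
python3 -c "
from st import *
m=ctrl.camera_model('wrist')
T=np.eye(4);T[:3,:3]=M;T[:3,3]=p
T=T@np.array(m['tool_from_camera']);np.save('pics/T.npy',T)
snap('wrist','w4')"
```

```text
t 4.45 shelf xy [ 0.0708 -0.1443] z 0.0683 F [-0.   0.5 -1.1] op 0.17881499730893458
yaw still to turn -0.0029 q [-0.38  0.36  1.8  -0.    0.98 -0.47]
```

View pics/w4.png

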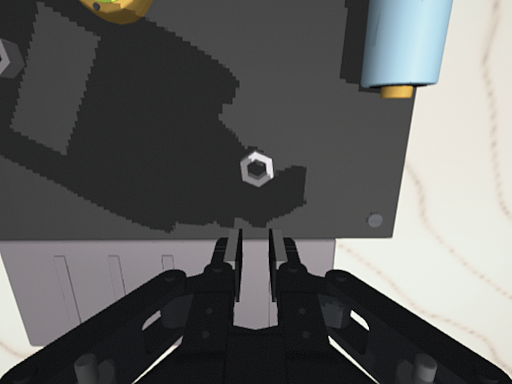

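The nut at (257,169) is centred on the gap. Lower and sweep.

Request:
{"fn": "move_arm", "kwargs": {
  "plan": [
    {"x": 0, "y": 0, "z": 0.015, "yaw": 0, "fingers": 0.82},
    {"x": 0, "y": 0, "z": 0.025, "yaw": 0, "fingers": 0.82},
    {"x": 0.005, "y": 0, "z": 0.025, "yaw": 0, "fingers": 0.82},
    {"x": 0.012, "y": 0, "z": 0.025, "yaw": 0, "fingers": 0.82},
    {"x": 0.02, "y": 0, "z": 0.025, "yaw": 0, "fingers": 0.82}
  ]
}}

```text
time: 5.0
eef_pos: [0.6106, -0.1133, 0.0441]
tcp_rot: [0.674, 0.739, 0.0, 0.0]
contact_force: [-0.2, -0.2, -0.1]
opening: 0.175
finger_force: 0.0
```

Request:
{"fn": "move_arm", "kwargs": {
  "plan": [
    {"x": 0.01, "y": 0, "z": 0, "yaw": 0, "fingers": 0.82},
    {"x": 0.022, "y": 0, "z": 0, "yaw": 0, "fingers": 0.82},
    {"x": 0.036, "y": 0, "z": 0, "yaw": 0, "fingers": 0.82},
    {"x": 0.05, "y": 0, "z": 0, "yaw": 0, "fingers": 0.82},
    {"x": 0.065, "y": 0, "z": 0, "yaw": 0, "fingers": 0.82}
  ]
}}

```text
time: 5.5
eef_pos: [0.6044, -0.0485, 0.044]
tcp_rot: [0.674, 0.739, 0.0, 0.0]
contact_force: [-0.8, -0.7, -0.2]
opening: 0.18
finger_force: 0.2
```

```bash
python3 -c "
from st import *"
```

```text
t 5.5 shelf xy [ 0.071 -0.055] z 0.044 F [-0.8 -0.7 -0.2] op 0.17970304596638792
yaw still to turn 0.0015 q [-0.25  0.36  1.86 -0.    0.92 -0.34]
```

Request:
{"fn": "move_arm", "kwargs": {
  "plan": [
    {"x": 0.015, "y": 0, "z": 0.001, "yaw": 0, "fingers": 0.82},
    {"x": 0.03, "y": 0, "z": 0.001, "yaw": 0, "fingers": 0.82},
    {"x": 0.045, "y": 0, "z": 0.001, "yaw": 0, "fingers": 0.82},
    {"x": 0.06, "y": 0, "z": 0.001, "yaw": 0, "fingers": 0.82},
    {"x": 0.075, "y": 0, "z": 0.001, "yaw": 0, "fingers": 0.82}
  ]
}}

```text
time: 6.0
eef_pos: [0.5973, 0.0262, 0.0427]
tcp_rot: [0.674, 0.739, -0.0, -0.0]
contact_force: [-0.4, -0.5, 1.6]
opening: 0.181
finger_force: 0.1
```

Request:
{"fn": "move_arm", "kwargs": {
  "plan": [
    {"x": 0.015, "y": 0, "z": 0, "yaw": 0, "fingers": 0.82},
    {"x": 0.03, "y": 0, "z": 0, "yaw": 0, "fingers": 0.82},
    {"x": 0.045, "y": 0, "z": 0, "yaw": 0, "fingers": 0.82},
    {"x": 0.06, "y": 0, "z": 0, "yaw": 0, "fingers": 0.82},
    {"x": 0.075, "y": 0, "z": 0, "yaw": 0, "fingers": 0.82}
  ]
}}

```text
time: 6.5
eef_pos: [0.5905, 0.1008, 0.0428]
tcp_rot: [0.674, 0.739, 0.0, -0.0]
contact_force: [-0.4, -0.0, -0.6]
opening: 0.177
finger_force: 0.1
```

Request:
{"fn": "move_arm", "kwargs": {
  "plan": [
    {"x": 0.015, "y": 0, "z": 0, "yaw": 0, "fingers": 0.82},
    {"x": 0.03, "y": 0, "z": 0, "yaw": 0, "fingers": 0.82},
    {"x": 0.045, "y": 0, "z": 0, "yaw": 0, "fingers": 0.82},
    {"x": 0.06, "y": 0, "z": 0, "yaw": 0, "fingers": 0.82},
    {"x": 0.072, "y": 0, "z": 0, "yaw": 0, "fingers": 0.82}
  ]
}}

```text
time: 7.0
eef_pos: [0.5839, 0.1726, 0.0428]
tcp_rot: [0.674, 0.739, 0.0, -0.0]
contact_force: [-0.2, -0.6, -0.6]
opening: 0.178
finger_force: 0.0
```

Request:
{"fn": "move_arm", "kwargs": {
  "plan": [
    {"x": 0.01, "y": 0, "z": 0, "yaw": 0, "fingers": 0.82},
    {"x": 0.02, "y": 0, "z": 0, "yaw": 0, "fingers": 0.82},
    {"x": 0.02, "y": 0, "z": 0, "yaw": 0, "fingers": 0.82}
  ]
}}

```text
time: 7.3
eef_pos: [0.582, 0.1923, 0.0427]
tcp_rot: [0.673, 0.739, 0.0, -0.0]
contact_force: [0.9, -0.0, -0.3]
opening: 0.179
finger_force: 0.0
```

```bash
python3 -c "
from st import *
print(to(-.07,.022,.09))
snap('wrist','w5')"
```

```text
t 7.3 shelf xy [0.0705 0.1869] z 0.0427 F [ 0.9 -0.  -0.3] op 0.1794965983904322
yaw still to turn 0.0025 q [0.15 0.37 1.85 0.   0.92 0.06]
[-0.16451776 -0.14095778 -0.04728077]
```

View pics/w5.png

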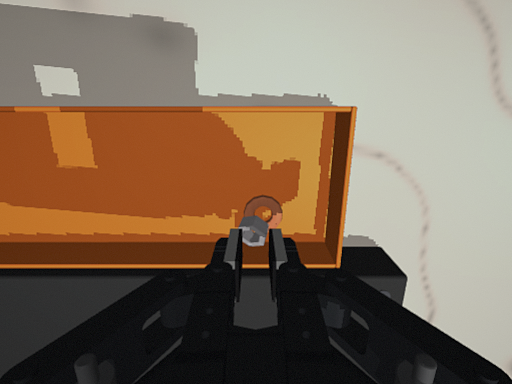

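The far nut is in the tray at (254,231), partly over the washer. Next, the near washer.

Request:
{"fn": "move_arm", "kwargs": {
  "plan": [
    {"x": 0, "y": 0, "z": -0.03, "yaw": 0, "fingers": 0.82},
    {"x": -0.03, "y": -0.03, "z": -0.045, "yaw": 0, "fingers": 0.82},
    {"x": -0.06, "y": -0.06, "z": -0.045, "yaw": 0, "fingers": 0.82},
    {"x": -0.09, "y": -0.09, "z": -0.045, "yaw": 0, "fingers": 0.82},
    {"x": -0.12, "y": -0.12, "z": -0.045, "yaw": 0, "fingers": 0.82}
  ]
}}

```text
time: 7.85
eef_pos: [0.4727, 0.0591, 0.088]
tcp_rot: [0.674, 0.739, 0.0, 0.0]
contact_force: [0.3, -1.0, -0.1]
opening: 0.181
finger_force: 0.0
```

Request:
{"fn": "move_arm", "kwargs": {
  "plan": [
    {"x": -0.03, "y": -0.015, "z": 0, "yaw": 0, "fingers": 0.82},
    {"x": -0.043, "y": -0.02, "z": 0.01, "yaw": 0, "fingers": 0.82},
    {"x": -0.043, "y": -0.02, "z": 0.02, "yaw": 0, "fingers": 0.82},
    {"x": -0.043, "y": -0.02, "z": 0.02, "yaw": 0, "fingers": 0.82}
  ]
}}

```text
time: 8.25
eef_pos: [0.4567, 0.0159, 0.0664]
tcp_rot: [0.674, 0.738, -0.001, -0.001]
contact_force: [0.4, -0.3, 0.0]
opening: 0.183
finger_force: 0.0
```

```bash
python3 -c "
from st import *
print(to(-.07,.024,.043))
snap('wrist','w6')"
```

```text
t 8.25 shelf xy [-0.0703  0.0226] z 0.0664 F [ 0.4 -0.3  0. ] op 0.18266892104240026
yaw still to turn -0.0003 q [-0.19  0.02  2.22  0.    0.91 -0.28]
[0.00138684 0.0003426  0.02338239]
```

View pics/w6.png

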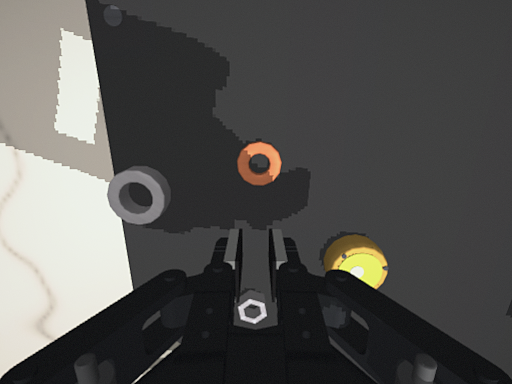

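The washer at (259,163) is centred. The level and collar are well to the sides, and the near nut lies behind the fingers.

Request:
{"fn": "move_arm", "kwargs": {
  "plan": [
    {"x": 0, "y": 0, "z": 0.015, "yaw": 0, "fingers": 0.82},
    {"x": 0, "y": 0, "z": 0.0235, "yaw": 0, "fingers": 0.82},
    {"x": 0.005, "y": 0, "z": 0.0235, "yaw": 0, "fingers": 0.82},
    {"x": 0.012, "y": 0, "z": 0.0235, "yaw": 0, "fingers": 0.82},
    {"x": 0.02, "y": 0, "z": 0.0235, "yaw": 0, "fingers": 0.82}
  ]
}}

```text
time: 8.8
eef_pos: [0.4564, 0.0367, 0.0448]
tcp_rot: [0.674, 0.739, 0.0, 0.0]
contact_force: [-0.4, -0.0, 0.3]
opening: 0.181
finger_force: 0.0
```

Request:
{"fn": "move_arm", "kwargs": {
  "plan": [
    {"x": 0.01, "y": 0, "z": 0, "yaw": 0, "fingers": 0.82},
    {"x": 0.022, "y": 0, "z": 0, "yaw": 0, "fingers": 0.82},
    {"x": 0.036, "y": 0, "z": 0, "yaw": 0, "fingers": 0.82},
    {"x": 0.05, "y": 0, "z": 0, "yaw": 0, "fingers": 0.82},
    {"x": 0.065, "y": 0, "z": 0, "yaw": 0, "fingers": 0.82}
  ]
}}

```text
time: 9.3
eef_pos: [0.45, 0.1018, 0.0447]
tcp_rot: [0.674, 0.739, 0.0, 0.0]
contact_force: [0.0, -0.1, -0.1]
opening: 0.183
finger_force: 0.3
```

Request:
{"fn": "move_arm", "kwargs": {
  "plan": [
    {"x": 0.015, "y": 0, "z": 0, "yaw": 0, "fingers": 0.82},
    {"x": 0.03, "y": 0, "z": 0, "yaw": 0, "fingers": 0.82},
    {"x": 0.044, "y": 0, "z": 0, "yaw": 0, "fingers": 0.82},
    {"x": 0.056, "y": 0, "z": 0, "yaw": 0, "fingers": 0.82},
    {"x": 0.068, "y": 0, "z": 0, "yaw": 0, "fingers": 0.82}
  ]
}}

```text
time: 9.8
eef_pos: [0.4435, 0.1696, 0.0444]
tcp_rot: [0.674, 0.739, 0.0, 0.0]
contact_force: [0.7, 0.7, -0.4]
opening: 0.181
finger_force: 0.0
```

Request:
{"fn": "move_arm", "kwargs": {
  "plan": [
    {"x": 0.01, "y": 0, "z": 0, "yaw": 0, "fingers": 0.82},
    {"x": 0.013, "y": 0, "z": 0, "yaw": 0, "fingers": 0.82},
    {"x": 0.013, "y": 0, "z": 0, "yaw": 0, "fingers": 0.82}
  ]
}}

```text
time: 10.1
eef_pos: [0.4424, 0.1817, 0.0442]
tcp_rot: [0.674, 0.739, -0.0, -0.0]
contact_force: [0.1, -0.1, 0.0]
opening: 0.178
finger_force: 0.0
```

```bash
python3 -c "
from st import *
print(to(-.0745,-.078,.065))
snap('wrist','w7')"
```

```text
t 10.1 shelf xy [-0.0695  0.189 ] z 0.0442 F [ 0.1 -0.1  0. ] op 0.1781656533949745
yaw still to turn 0.0021 q [ 0.18  0.1   2.17 -0.    0.86  0.08]
[-0.26694704 -0.00560361 -0.02074535]
```

View pics/w7.png

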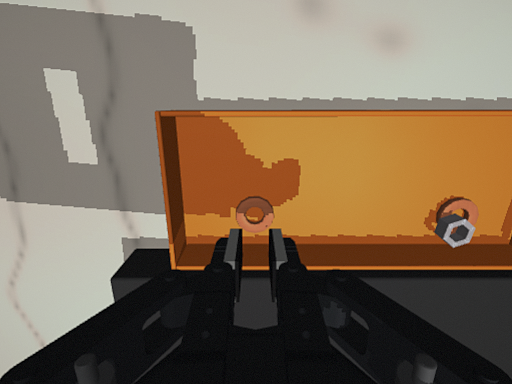

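The second washer is in the tray at (254,213). The far nut and washer are still there at (457,225). Last is the near nut.

Request:
{"fn": "move_arm", "kwargs": {
  "plan": [
    {"x": 0, "y": 0, "z": -0.03, "yaw": 0, "fingers": 0.82},
    {"x": -0.04, "y": 0, "z": -0.045, "yaw": 0, "fingers": 0.82},
    {"x": -0.085, "y": -0.001, "z": -0.045, "yaw": 0, "fingers": 0.82},
    {"x": -0.13, "y": -0.002, "z": -0.045, "yaw": 0, "fingers": 0.82},
    {"x": -0.175, "y": -0.003, "z": -0.045, "yaw": 0, "fingers": 0.82}
  ]
}}

```text
time: 10.65
eef_pos: [0.4556, 0.0047, 0.0897]
tcp_rot: [0.674, 0.739, 0.0, 0.001]
contact_force: [1.0, 0.4, 0.2]
opening: 0.18
finger_force: 0.0
```

Request:
{"fn": "move_arm", "kwargs": {
  "plan": [
    {"x": -0.04, "y": 0, "z": 0, "yaw": 0, "fingers": 0.82},
    {"x": -0.075, "y": 0, "z": 0, "yaw": 0, "fingers": 0.82},
    {"x": -0.091, "y": 0, "z": 0, "yaw": 0, "fingers": 0.82},
    {"x": -0.091, "y": 0, "z": 0.01, "yaw": 0, "fingers": 0.82},
    {"x": -0.091, "y": 0, "z": 0.01, "yaw": 0, "fingers": 0.82}
  ]
}}

```text
time: 11.15
eef_pos: [0.4625, -0.0835, 0.0775]
tcp_rot: [0.674, 0.738, -0.001, -0.002]
contact_force: [-0.2, 0.6, -0.5]
opening: 0.178
finger_force: 0.0
```

```bash
python3 -c "
from st import *
snap('wrist','w8')"
```

```text
t 11.15 shelf xy [-0.0735 -0.077 ] z 0.0775 F [-0.2  0.6 -0.5] op 0.178471990066503
yaw still to turn -0.0003 q [-0.4   0.03  2.18  0.    0.94 -0.49]
```

View pics/w8.png

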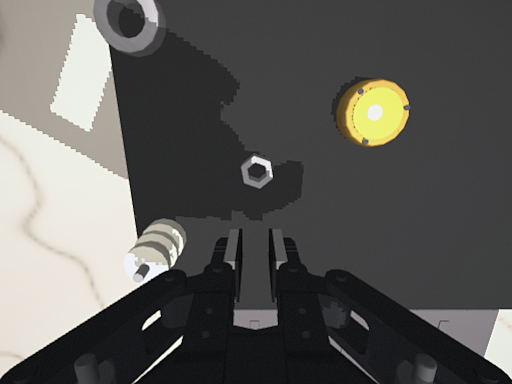

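```bash
python3 -c "
from h import *
m=ctrl.camera_model('wrist');T=np.array(m['tool_from_camera']);K=np.array(m['intrinsics']);print(K[0,0])
u=cv2.undistortPoints(np.array([[205,272],[160,280],[130,290],[50,345],[0,384],[235,232]],float).reshape(-1,1,2),K,np.array(m['distortion'],float))[:,0]
r=np.c_[u[:,0],-u[:,1],-np.ones(len(u))]@T[:3,:3].T
for X in(0,.012): print((T[:3,3]+r*((X-T[0,3])/r[:,0])[:,None]).round(3))
import st
Tw=np.eye(4);Tw[:3,:3]=st.M;Tw[:3,3]=st.p;Tw=Tw@T
def sh(px,z): return ((px2w('wrist',[px],z,Tw)[0][:2]-st.o)@st.R).round(4)
print('nut',sh((257,171),.05),'standoff top',sh((140,274),.09))
"
```

```text
270.04085541935075
[[ 0.    -0.024 -0.031]
 [ 0.    -0.044 -0.037]
 [ 0.    -0.054 -0.044]
 [ 0.    -0.069 -0.072]
 [ 0.    -0.073 -0.086]
 [ 0.    -0.013  0.013]]
[[ 0.012 -0.02  -0.048]
 [ 0.012 -0.037 -0.054]
 [ 0.012 -0.046 -0.06 ]
 [ 0.012 -0.058 -0.083]
 [ 0.012 -0.062 -0.095]
 [ 0.012 -0.011 -0.012]]
t 11.2 shelf xy [-0.0733 -0.0765] z 0.0778 F [ 0.4 -0.3  1.1] op 0.1803362889707378
yaw still to turn 0.001 q [-0.39  0.02  2.18  0.    0.94 -0.49]
nut [-0.0721 -0.0403] standoff top [-0.138  -0.0906]
```

Nut confirmed at shelf (-0.072, -0.040). The standoff clears the knuckles by about 8–10 mm. I'll shift 3 mm away from it, lower and push.

Request:
{"fn": "move_arm", "kwargs": {
  "plan": [
    {"x": 0.004, "y": 0.003, "z": 0.01, "yaw": 0, "fingers": 0.82},
    {"x": 0.004, "y": 0.003, "z": 0.02, "yaw": 0, "fingers": 0.82},
    {"x": 0.004, "y": 0.003, "z": 0.029, "yaw": 0, "fingers": 0.82},
    {"x": 0.004, "y": 0.003, "z": 0.034, "yaw": 0, "fingers": 0.82},
    {"x": 0.008, "y": 0.003, "z": 0.034, "yaw": 0, "fingers": 0.82}
  ]
}}

```text
time: 11.7
eef_pos: [0.4655, -0.0752, 0.0441]
tcp_rot: [0.674, 0.739, -0.0, -0.001]
contact_force: [0.3, 0.4, 0.3]
opening: 0.179
finger_force: 0.0
```

Request:
{"fn": "move_arm", "kwargs": {
  "plan": [
    {"x": 0.006, "y": 0, "z": 0, "yaw": 0, "fingers": 0.82},
    {"x": 0.016, "y": 0, "z": 0, "yaw": 0, "fingers": 0.82},
    {"x": 0.028, "y": 0, "z": 0, "yaw": 0, "fingers": 0.82},
    {"x": 0.042, "y": 0, "z": 0, "yaw": 0, "fingers": 0.82},
    {"x": 0.057, "y": 0, "z": 0, "yaw": 0, "fingers": 0.82}
  ]
}}

```text
time: 12.2
eef_pos: [0.4609, -0.0176, 0.0456]
tcp_rot: [0.674, 0.739, 0.0, 0.0]
contact_force: [0.3, 0.4, -0.2]
opening: 0.18
finger_force: 0.1
```

```bash
python3 -c "
from st import *"
```

```text
t 12.2 shelf xy [-0.0691 -0.0112] z 0.0456 F [ 0.3  0.4 -0.2] op 0.17952095990442787
yaw still to turn 0.0015 q [-0.26  0.06  2.21  0.    0.86 -0.35]
```

Request:
{"fn": "move_arm", "kwargs": {
  "plan": [
    {"x": 0.015, "y": 0, "z": 0.001, "yaw": 0, "fingers": 0.82},
    {"x": 0.03, "y": 0, "z": 0.0015, "yaw": 0, "fingers": 0.82},
    {"x": 0.045, "y": 0, "z": 0.0015, "yaw": 0, "fingers": 0.82},
    {"x": 0.06, "y": 0, "z": 0.0015, "yaw": 0, "fingers": 0.82},
    {"x": 0.075, "y": 0, "z": 0.0015, "yaw": 0, "fingers": 0.82}
  ]
}}

```text
time: 12.7
eef_pos: [0.4539, 0.0573, 0.0441]
tcp_rot: [0.674, 0.739, 0.0, 0.0]
contact_force: [-0.1, -1.1, 0.5]
opening: 0.184
finger_force: 0.5
```

Request:
{"fn": "move_arm", "kwargs": {
  "plan": [
    {"x": 0.015, "y": 0, "z": 0, "yaw": 0, "fingers": 0.82},
    {"x": 0.03, "y": 0, "z": 0, "yaw": 0, "fingers": 0.82},
    {"x": 0.045, "y": 0, "z": 0, "yaw": 0, "fingers": 0.82},
    {"x": 0.06, "y": 0, "z": 0, "yaw": 0, "fingers": 0.82},
    {"x": 0.075, "y": 0, "z": 0, "yaw": 0, "fingers": 0.82}
  ]
}}

```text
time: 13.2
eef_pos: [0.4469, 0.132, 0.0441]
tcp_rot: [0.674, 0.739, 0.0, 0.0]
contact_force: [-0.7, -1.7, 0.6]
opening: 0.178
finger_force: 0.5
```

Request:
{"fn": "move_arm", "kwargs": {
  "plan": [
    {"x": 0.014, "y": 0, "z": 0, "yaw": 0, "fingers": 0.82},
    {"x": 0.028, "y": 0, "z": 0, "yaw": 0, "fingers": 0.82},
    {"x": 0.04, "y": 0, "z": 0, "yaw": 0, "fingers": 0.82},
    {"x": 0.05, "y": 0, "z": 0, "yaw": 0, "fingers": 0.82},
    {"x": 0.05, "y": 0, "z": 0, "yaw": 0, "fingers": 0.82}
  ]
}}

```text
time: 13.7
eef_pos: [0.4423, 0.1815, 0.0439]
tcp_rot: [0.673, 0.74, 0.0, 0.0]
contact_force: [0.3, 0.6, 0.5]
opening: 0.18
finger_force: 0.0
```

Request:
{"fn": "move_arm", "kwargs": {
  "plan": [
    {"x": 0, "y": 0, "z": -0.03, "yaw": 0, "fingers": 0.82},
    {"x": 0.03, "y": 0, "z": -0.07, "yaw": 0, "fingers": 0.82},
    {"x": 0.07, "y": 0, "z": -0.1, "yaw": 0, "fingers": 0.82},
    {"x": 0.11, "y": 0.01, "z": -0.12, "yaw": 0, "fingers": 0.82},
    {"x": 0.155, "y": 0.02, "z": -0.13, "yaw": 0, "fingers": 0.82}
  ]
}}

```text
time: 14.2
eef_pos: [0.4496, 0.3379, 0.177]
tcp_rot: [0.674, 0.738, 0.002, 0.001]
contact_force: [0.7, -1.0, 0.3]
opening: 0.18
finger_force: 0.0
```

Request:
{"fn": "move_arm", "kwargs": {
  "plan": [
    {"x": 0.04, "y": 0.01, "z": 0, "yaw": 0, "fingers": 0.82},
    {"x": 0.08, "y": 0.02, "z": 0, "yaw": 0, "fingers": 0.82},
    {"x": 0.12, "y": 0.03, "z": 0, "yaw": 0, "fingers": 0.82},
    {"x": 0.12, "y": 0.03, "z": 0, "yaw": 0, "fingers": 0.82}
  ]
}}

```text
time: 14.6
eef_pos: [0.4672, 0.4622, 0.1731]
tcp_rot: [0.673, 0.74, 0.001, -0.0]
contact_force: [0.2, 0.3, 0.3]
opening: 0.18
finger_force: 0.0
```

```bash
python3 -c "
from st import *
snap('top','t9',(125,110,400,300),2.9)"
```

```text
t 14.6 shelf xy [-0.0193  0.4661] z 0.1731 F [0.2 0.3 0.3] op 0.1799211462798119
yaw still to turn 0.0042 q [0.63 0.3  1.67 0.   1.17 0.53]
```

View pics/t9.png

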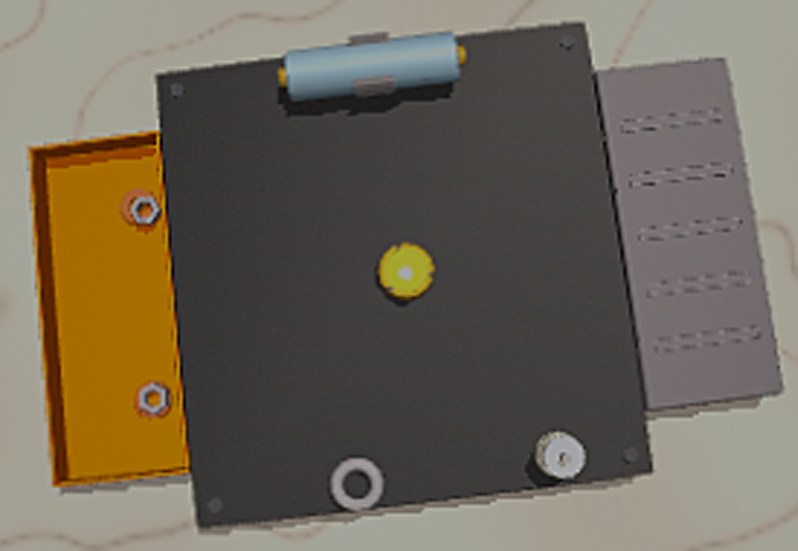

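All four parts are in the tray, at about (143,209) and (153,399). The level (405,271), collar (357,484) and standoff (560,455) are where they started, and the arm is clear. Handing in.

```bash
python3 -c "
from plant import ctrl
print(ctrl.sign_off())"
```

```text
the job is handed in; nothing more can be done
None
```

Job handed in at about 14.6 s: both nuts and both washers were pushed into the orange tray, and the level, standoff and collar were still in their starting places in the last top view.

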